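# Gauge the heater-block wells and sort the blocks

### The arm

A 6-joint arm with a two-finger parallel gripper is mounted at the origin on the work surface. World frame = base frame: x ahead of the robot, y to its left, z up, the work surface at z = 0. Lengths are in m, angles in degrees, forces in N, time in s.
With the tool pointing down it reaches from about 0.425 to 0.95 m from the base axis. Payload 3.5 kg.
Tool frame: the origin (TCP) lies midway between the tips of the shut fingers; the grasp point (between the pads) lies 19 mm behind it (r.grip_depth is the distance from the TCP to the grasp point, in m); z points along the fingers, y is the line along which they close (so a half turn about z gives the same grasp; the last joint's range is limited). The gripper opens to 85 mm and grips with 20 to 120 N. Pads are 22 mm wide; open, the fingers measure 114 mm over their backs; the gripper's body (76 mm by 85 mm) begins 54 mm behind the grasp point. The pads swing forward as they close: fully open they stand 13 mm farther back than shut.
Start: joints at [67.666, 16.404, 90.338, -0, 73.258, -8.594], TCP at [0.16, 0.656, 0.231] pointing down, gripper open.
Joint ranges: [-158.93, 158.93], [-51.34, 127.21], [12.03, 142.37], [-87.48, 267.48], [13.55, 161.25], [-162.69, 162.69]. Speed limits (degrees/s): [159.86, 159.86, 180, 180, 180, 180].

### API

Orientations are given as [roll, pitch, yaw] about the fixed x, y, z axes, in that order (R = Rz(yaw) Ry(pitch) Rx(roll)).
In Python, from cell import status, viewer, r gives the robot as it stands. The module is installed in compiled form; this text tells all that it offers.
- The arm moves only by the tool arm_command, never from a script. Its argument "motion" is a list of rows, each a list of 2 entries, a list of its own where there are three numbers: the shift along the tool's x, y, z in mm, then the turn about the tool's z in rad. A call has 1 to 5 rows; each row shifts and turns the commanded pose from where the row before left it, along the tool's axes as they then stand; what a row does not reach is not made up. A row lasts 1/12 s, in which the tool goes at most 41.7 mm and 7.16 degrees, less where a joint would pass 70% of its speed; a pose out of reach is approached as far as the arm can. A call is refused whole if a number of a shift passes 41.7 or a number of a turn 0.125, either way. A call with a gripper value outside its range is refused whole. "grip" is the closure, from 0 (fully open) to 1 (shut), set as the call begins (left out, the last holds). The fingers move at their own pace and stop on an object; "squeeze" is the grip in N (left out, the last holds). Time passes only in rows, so rows that do not move let the fingers close. It gives the time, the measured TCP pose, the force, the opening and the grip force at its end, in the units of the state.
- status.sense(): the state, without advancing time (a new reading comes with each control period).
- viewer.grab_frame(name): name is "scene" or "top" or "wrist"; returns a dict with "img" (384x512x3 uint8, blue, green, red), "fx", "fy", "cx", "cy" (pixels), "R" (3x3) and "t" (3): a world point X has camera coordinates R X + t. Camera axes: x right, y down, z forward; pixel columns grow to the right and rows downward; lengths in m; the calibration is good to about 2 mm. A picture is of the moment at which its call begins. There is no depth.
- r.sign_off(): hands the job in; it is judged then, once.
The state is a dict: "t": time; "joints": joint angles; "qvel": joint speeds; "joint_efforts": joint torques, N m; "position": TCP position; "ee_rot": TCP orientation; "wrist_force": force on the tool from outside, world axes, zero at the start; "torque": the same for the moment, N m; "opening": finger opening in m; "gripper_force": force on a finger pad.
Only numpy, scipy, OpenCV 4.12 (cv2) and the standard library are available. Lean on these libraries where they do the work, as an engineer would, in place of code of your own. Each camera call takes 0.05 s, during which the arm holds its last target. There are 200 camera calls.

### The job

Broken vials have been left in the heater blocks: take the go gauge from its stand and try it in the well of each of the three blocks; where it goes fully home to its collar, park the block in the green bay, where it stops short, in the red bay. Keep the blocks flat on the bench and the fingers off them: slide each one only by the gauge standing as deep in its well as it goes, until it is wholly inside its bay. Leave the bottle, jar and timer where they are, and finish with the gauge back home in its stand.

Things in the scene. Friction and masses are not known exactly. Their poses are not given: they have to be found in the camera images.
- block_a: polished aluminium heater block, 54 x 54 x 46 mm, 0.33 kg, loose; origin at the centre of its underside, z up, x and y square to its sides. One round well in the middle of the top, beside it two tiny black dots (thermometer and screw holes). It slides on the bench with friction about 0.6. All three look alike from outside; any of them may be the blocked one, and the gauge tells
- block_b: polished aluminium heater block, 54 x 54 x 46 mm, 0.33 kg, loose; origin at the centre of its underside, z up, x and y square to its sides. One round well in the middle of the top, beside it two tiny black dots (thermometer and screw holes). It slides on the bench with friction about 0.6. All three look alike from outside; any of them may be the blocked one, and the gauge tells
- block_c: polished aluminium heater block, 54 x 54 x 46 mm, 0.33 kg, loose; origin at the centre of its underside, z up, x and y square to its sides. One round well in the middle of the top, beside it two tiny black dots (thermometer and screw holes). It slides on the bench with friction about 0.6. All three look alike from outside; any of them may be the blocked one, and the gauge tells
- block_a_well (a point): centre of the well's mouth, on the block's top face (46 mm up). The well is 21 mm across and 40 mm deep. A broken vial stump in a well stops the gauge 22 mm down, with its collar 14 mm above the block; the thin pad that lies in a sound well (top 37 mm down) does not reach the 36 mm plug
- block_b_well (a point): centre of the well's mouth, on the block's top face (46 mm up). The well is 21 mm across and 40 mm deep. A broken vial stump in a well stops the gauge 22 mm down, with its collar 14 mm above the block; the thin pad that lies in a sound well (top 37 mm down) does not reach the 36 mm plug
- block_c_well (a point): centre of the well's mouth, on the block's top face (46 mm up). The well is 21 mm across and 40 mm deep. A broken vial stump in a well stops the gauge 22 mm down, with its collar 14 mm above the block; the thin pad that lies in a sound well (top 37 mm down) does not reach the 36 mm plug
- gauge: go plug gauge, 103 mm tall, 0.14 kg, loose, upright in its stand; origin at the centre of the nose (lower end), z up. From the nose up: steel plug 18 mm across, 36 mm long, its first 5 mm tapered from 12 mm; stop collar 30 mm across, 36 to 42 mm up; hexagon handle 22 mm over the flats, 42 to 102 mm up, with green bands; flats face the body's x axis and every 60 degrees from it
- gauge_nose (a point): centre of the gauge's lower end; when the collar is home on a block it is 10 mm above the block's underside
- gauge_grip (a point): middle of the handle, 72 mm above the nose (30 mm above the collar): where to grip, firmly, since a block's drag (2 N) leans the gauge over; eased up 3 mm first it slides the block freely, pressed down it may tip it. A block may turn up to 0.4 rad about the gauge as it slides
- stand: blue round gauge stand, fixed, 50 mm across and 50 mm high, with a vertical bore 24 mm across and 42 mm deep; origin at the centre of its foot. The gauge stands in it with the collar resting on the rim, its nose 14 mm above the bench
- stand_mouth (a point): centre of the stand's rim, 50 mm above the bench
- bay_green: parking bay, fixed: a green floor within three green rails, 8 mm thick, 20 mm high, open towards the robot (its -x). Origin on the bench at the centre of the inside, 85 mm deep (x from -42.5 at the mouth to +42.5 at the back rail) and 156 mm wide (y -78 to +78): room for two blocks side by side; its floor is flush with the bench
- bay_red: parking bay, fixed: a red floor within three red rails, 8 mm thick, 20 mm high, open towards the robot (its -x). Origin on the bench at the centre of the inside, 85 mm deep (x from -42.5 at the mouth to +42.5 at the back rail) and 156 mm wide (y -78 to +78): room for two blocks side by side; its floor is flush with the bench
- bottle: bystander: amber reagent bottle with a blue cap, 44 mm across, 98 mm tall, 0.2 kg, loose; origin at the centre of its underside
- jar: bystander: white jar with an orange lid, 44 mm across, 60 mm tall, 0.12 kg, loose; origin at the centre of its underside
- timer: bystander: white lab timer lying flat, 42 x 42 x 18 mm, 0.09 kg, loose; origin at the centre of its underside

How it is judged (in metres and radians):
On the way:
1. the gauge stands fully home, collar down (within 3.5 mm), in the well of a block (((z of gauge_nose in the frame of block_a below 0.0135 m and horizontal distance between gauge_nose and block_a_well below 0.006 m) or (z of gauge_nose in the frame of block_b below 0.0135 m and horizontal distance between gauge_nose and block_b_well below 0.006 m) or (z of gauge_nose in the frame of block_c below 0.0135 m and horizontal distance between gauge_nose and block_c_well below 0.006 m))), for 0.1 s.
At the end, for the whole second after the job is handed in: The two blocks that took the gauge to its collar lie in the green bay, the other in the red: centre at most 12 mm short of mid-depth, within 54 mm of the bay's centre line, flat, at rest. The gauge stands upright in its stand, collar within 4 mm of the rim ((((x of block_a in the frame of bay_red between -0.012 and 0.02 m and y of block_a in the frame of bay_red between -0.054 and 0.054 m and height (world z) of block_a below 0.004 m and angle between block_a's own z axis and vertical below 0.06 rad and linear speed of block_a below 0.01 m/s) and (x of block_b in the frame of bay_green between -0.012 and 0.02 m and y of block_b in the frame of bay_green between -0.054 and 0.054 m and height (world z) of block_b below 0.004 m and angle between block_b's own z axis and vertical below 0.06 rad and linear speed of block_b below 0.01 m/s) and (x of block_c in the frame of bay_green between -0.012 and 0.02 m and y of block_c in the frame of bay_green between -0.054 and 0.054 m and height (world z) of block_c below 0.004 m and angle between block_c's own z axis and vertical below 0.06 rad and linear speed of block_c below 0.01 m/s)) or ((x of block_a in the frame of bay_green between -0.012 and 0.02 m and y of block_a in the frame of bay_green between -0.054 and 0.054 m and height (world z) of block_a below 0.004 m and angle between block_a's own z axis and vertical below 0.06 rad and linear speed of block_a below 0.01 m/s) and (x of block_b in the frame of bay_red between -0.012 and 0.02 m and y of block_b in the frame of bay_red between -0.054 and 0.054 m and height (world z) of block_b below 0.004 m and angle between block_b's own z axis and vertical below 0.06 rad and linear speed of block_b below 0.01 m/s) and (x of block_c in the frame of bay_green between -0.012 and 0.02 m and y of block_c in the frame of bay_green between -0.054 and 0.054 m and height (world z) of block_c below 0.004 m and angle between block_c's own z axis and vertical below 0.06 rad and linear speed of block_c below 0.01 m/s)) or ((x of block_a in the frame of bay_green between -0.012 and 0.02 m and y of block_a in the frame of bay_green between -0.054 and 0.054 m and height (world z) of block_a below 0.004 m and angle between block_a's own z axis and vertical below 0.06 rad and linear speed of block_a below 0.01 m/s) and (x of block_b in the frame of bay_green between -0.012 and 0.02 m and y of block_b in the frame of bay_green between -0.054 and 0.054 m and height (world z) of block_b below 0.004 m and angle between block_b's own z axis and vertical below 0.06 rad and linear speed of block_b below 0.01 m/s) and (x of block_c in the frame of bay_red between -0.012 and 0.02 m and y of block_c in the frame of bay_red between -0.054 and 0.054 m and height (world z) of block_c below 0.004 m and angle between block_c's own z axis and vertical below 0.06 rad and linear speed of block_c below 0.01 m/s))) and z of gauge_nose in the frame of stand below 0.018 m and horizontal distance between gauge_nose and stand_mouth below 0.006 m and angle between gauge's own z axis and vertical below 0.12 rad and linear speed of gauge below 0.02 m/s); the robot touches nothing.
It fails at once if a block is moved (faster than 40 mm/s) while the gauge is not in its well ((linear speed of block_a above 0.04 m/s and not (z of gauge_nose in the frame of block_a below 0.045 m and horizontal distance between gauge_nose and block_a_well below 0.015 m)) or (linear speed of block_b above 0.04 m/s and not (z of gauge_nose in the frame of block_b below 0.045 m and horizontal distance between gauge_nose and block_b_well below 0.015 m)) or (linear speed of block_c above 0.04 m/s and not (z of gauge_nose in the frame of block_c below 0.045 m and horizontal distance between gauge_nose and block_c_well below 0.015 m))).
It fails at once if a block is slid into the green bay (its centre 7 to 28 mm past the mouth line and moving over 30 mm/s) while the gauge is not home in its well (collar within 6 mm) ((linear speed of block_a above 0.03 m/s and (x of block_a in the frame of bay_green between -0.035 and -0.014 m and y of block_a in the frame of bay_green between -0.08 and 0.08 m) and not (z of gauge_nose in the frame of block_a below 0.016 m and horizontal distance between gauge_nose and block_a_well below 0.006 m)) or (linear speed of block_b above 0.03 m/s and (x of block_b in the frame of bay_green between -0.035 and -0.014 m and y of block_b in the frame of bay_green between -0.08 and 0.08 m) and not (z of gauge_nose in the frame of block_b below 0.016 m and horizontal distance between gauge_nose and block_b_well below 0.006 m)) or (linear speed of block_c above 0.03 m/s and (x of block_c in the frame of bay_green between -0.035 and -0.014 m and y of block_c in the frame of bay_green between -0.08 and 0.08 m) and not (z of gauge_nose in the frame of block_c below 0.016 m and horizontal distance between gauge_nose and block_c_well below 0.006 m))).
It fails at once if a block is touched by the fingers (contact force between the fingers and block_a above 0.5 N or contact force between the fingers and block_b above 0.5 N or contact force between the fingers and block_c above 0.5 N).
It fails at once if a block is lifted over 10 mm or tipped over 15 degrees ((height (world z) of block_a above 0.01 m or angle between block_a's own z axis and vertical above 0.26 rad) or (height (world z) of block_b above 0.01 m or angle between block_b's own z axis and vertical above 0.26 rad) or (height (world z) of block_c above 0.01 m or angle between block_c's own z axis and vertical above 0.26 rad)).
It fails at once if the bottle, jar or timer is shifted over 12 mm or tipped over 15 degrees ((distance of bottle from where it was at the start of the episode above 0.012 m or angle between bottle's own z axis and vertical above 0.26 rad) or (distance of jar from where it was at the start of the episode above 0.012 m or angle between jar's own z axis and vertical above 0.26 rad) or (distance of timer from where it was at the start of the episode above 0.012 m or angle between timer's own z axis and vertical above 0.26 rad)).
It also fails if it takes over 72 s, if anything falls off the work surface, if the arm or the gripper's body presses on something with over 40 N, if the wrist force passes 120 N, or if a joint passes its speed limit or range.

## Working session

There is one attempt and no reset: what is moved stays moved. The work goes in short steps, Python scripts to look and compute and a tool call to move; the robot and the scene stay as the last step left them, time stands still between calls to the robot, and variables do not carry over. Pictures are saved under pics/ and viewed, at most 10 in all, crops included, and the job is handed in when it is done.

Besides the shell and the picture viewer there is one more tool, called after "Request:" as name(argument=value, ...) on one line, values as JSON. arm_command: Moves the arm, as the interface text tells. Its arguments: {"type":"object","properties":{"motion":{"type":"array"},"grip":{"type":"number"},"squeeze":{"type":"number"}},"required":["motion"]}

```bash
mkdir -p pics; cat > h.py <<'E'
import numpy as np, cv2
from cell import status, viewer, r
def grab(n,save=None):
    f=viewer.grab_frame(n)
    if save: cv2.imwrite(f'pics/{save}.png',f['img'])
    return f
def ray(f,u,v,z):
    R=np.array(f['R']);t=np.array(f['t']);c=-R.T@t
    d=R.T@np.array([(u-f['cx'])/f['fx'],(v-f['cy'])/f['fy'],1])
    return c+d*(z-c[2])/d[2]
def proj(f,X):
    p=np.array(f['R'])@np.array(X)+np.array(f['t']);return np.array([f['fx']*p[0]/p[2]+f['cx'],f['fy']*p[1]/p[2]+f['cy']])
E
python3 - <<'E'
from h import *
s=status.sense();print(s['t'],s['position'],s['ee_rot'],s['wrist_force'],s['opening'])
a=grab('scene');b=grab('top','top0')
cv2.imwrite('pics/top_s.png',cv2.resize(b['img'],(800,600),interpolation=cv2.INTER_CUBIC))
cv2.imwrite('pics/scene0.png',a['img'])
for f in(a,b):print(f['fx'],f['cx'],f['cy'],-np.array(f['R']).T@np.array(f['t']))
print(b['R'])
E
```

```text
0.0 [0.16003373 0.65508677 0.22994253] [-1.79867358e+02 -2.05258700e-02  1.66261451e+02] [0.50165085 0.30976136 0.13516963] 0.08561094884788563
386.40916972463884 260.50414827420434 189.79619414250604 [ 1.082974   -0.38152828  0.51604756]
378.4251642639696 257.9413151003395 185.61458166413217 [0.42866263 0.02100566 0.86229971]
[[-9.25931527e-03 -9.99955127e-01 -2.00242681e-03]
 [-9.85878911e-01  9.46377833e-03 -1.67192136e-01]
 [ 1.67203584e-01  4.26065659e-04 -9.85922299e-01]]
```

View pics/top_s.png

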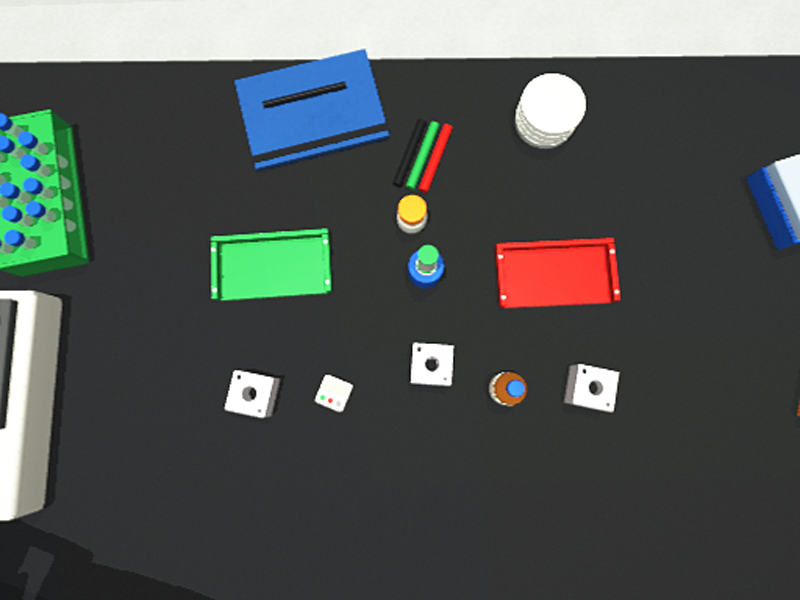

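View pics/scene0.png

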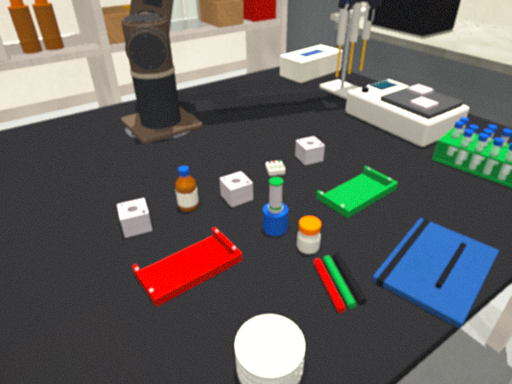

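The top view (×1.5625) shows blocks with wells near (251,393), (432,363) and (595,387). The gauge and stand are at (428,258), the green bay at (270,265), the red bay at (558,272), the timer at (334,393), the bottle at (510,388) and the jar at (412,213). The scene view shows the same layout.

```bash
python3 - <<'E'
from h import *
b=grab('top');img=b['img'];hsv=cv2.cvtColor(img,cv2.COLOR_BGR2HSV)
def blob(mask,c,rad):
    m=np.zeros_like(mask);x,y=int(c[0]/1.5625),int(c[1]/1.5625)
    m[y-rad:y+rad+1,x-rad:x+rad+1]=mask[y-rad:y+rad+1,x-rad:x+rad+1]
    n,l,s,cc=cv2.connectedComponentsWithStats(m.astype(np.uint8))
    i=1+np.argmax(s[1:,4]);return (l==i).astype(np.uint8),cc[i],s[i]
g=hsv[...,2]
for n,c in dict(L=(251,393),M=(432,363),R=(595,387)).items():
    m,w,s=blob(g<130,c,7)
    t,_,_=blob((g>200)&(hsv[...,1]<40),c,22)
    cn=max(cv2.findContours(t,0,2)[0],key=cv2.contourArea)
    P=np.array([ray(b,*p,.046)[:2] for p in cn[:,0].astype(float)],np.float32)
    rc=cv2.minAreaRect(P)
    print(n,w,s[4],ray(b,*w,.046).round(4),'rect',np.round(rc[0],4),np.round(rc[1],4),round(rc[2],1))
for n,c,h,z in [('green',(270,265),60,0.0),('red',(558,272),0,0.0)]:
    mk=(abs(hsv[...,0].astype(int)-h)<12)&(hsv[...,1]>120)&(g>60)
    t,_,_=blob(mk,c,45);cn=max(cv2.findContours(t,0,2)[0],key=cv2.contourArea)
    for z in(0,.02):
        P=np.array([ray(b,*p,z)[:2] for p in cn[:,0].astype(float)],np.float32);rc=cv2.minAreaRect(P)
        print(n,z,np.round(rc[0],4),np.round(rc[1],4),round(rc[2],1), cv2.boxPoints(rc).round(3).tolist())
m,w,s=blob((abs(hsv[...,0].astype(int)-65)<15)&(hsv[...,1]>100)&(g>60),(428,254),9);print('gtop',w,s[4],ray(b,*w,.117))
m,w,s=blob((abs(hsv[...,0].astype(int)-108)<12)&(hsv[...,1]>120),(427,268),16);print('stand',w,s,ray(b,*w,.045))
for n,c,z in [('bottle',(516,388),.098),('jar',(412,208),.06),('timer',(334,393),.018)]:print(n,ray(b,c[0]/1.5625,c[1]/1.5625,z).round(3))
E
```

```text
L [160.90625 251.3125 ] 32 [0.4274 0.229  0.046 ] rect [0.4272 0.2329] [0.0559 0.0544] 77.9
M [275.68627451 233.07843137] 51 [ 0.4636 -0.0157  0.046 ] rect [ 0.4649 -0.0168] [0.0555 0.0547] 85.6
R [379.79069767 248.18604651] 43 [ 0.4296 -0.2365  0.046 ] rect [ 0.4305 -0.2391] [0.0559 0.0549] 77.3
green 0 [0.6166 0.2196] [0.0998 0.1786] 3.7 [[0.5609999895095825, 0.3059999942779541], [0.5720000267028809, 0.12700000405311584], [0.671999990940094, 0.1340000033378601], [0.6610000133514404, 0.31200000643730164]]
green 0.02 [0.6122 0.215 ] [0.0975 0.1744] 3.7 [[0.5580000281333923, 0.29899999499320984], [0.5690000057220459, 0.125], [0.6660000085830688, 0.13099999725818634], [0.6549999713897705, 0.3050000071525574]]
red 0 [ 0.5998 -0.2067] [0.0996 0.1811] 2.2 [[0.546999990940094, -0.11800000071525574], [0.5540000200271606, -0.29899999499320984], [0.652999997138977, -0.29499998688697815], [0.6460000276565552, -0.11400000005960464]]
red 0.02 [ 0.5958 -0.2014] [0.0973 0.1769] 2.2 [[0.5440000295639038, -0.11500000208616257], [0.5509999990463257, -0.2919999957084656], [0.6480000019073486, -0.2879999876022339], [0.640999972820282, -0.11100000143051147]]
gtop [273.68115942 162.67391304] 138 [ 0.60171113 -0.01087144  0.117     ]
stand [271.5106383  174.40425532] [261 160  24  25 282] [ 0.59201312 -0.00874415  0.045     ]
bottle [ 0.43  -0.121  0.098]
jar [0.682 0.008 0.06 ]
timer [0.426 0.12  0.018]
```

Request:
arm_command(motion=[[[-23.3,-21.7,0],0],[[-23.3,-21.7,0],0],[[-23.3,-21.7,0],0],[[-23.3,-21.7,0],0],[[-23.3,-21.7,0],0]], grip=0, squeeze=110)

```text
t: 0.57
position: [0.248, 0.5211, 0.2308]
ee_rot: [-180.0, -0.0, 166.3]
wrist_force: [0.2, 0.8, -0.1]
opening: 0.0853
gripper_force: 0.0
```

Request:
arm_command(motion=[[[-23.3,-21.7,0],0],[[-23.3,-21.7,0],0],[[-23.3,-21.7,0],0],[[-23.3,-21.7,0],0],[[-23.3,-21.7,0],0]])

```text
t: 0.98
position: [0.3354, 0.3881, 0.2311]
ee_rot: [-180.0, -0.0, 166.3]
wrist_force: [-0.2, 0.0, 0.2]
opening: 0.0852
gripper_force: 0.0
```

Request:
arm_command(motion=[[[-23.3,-21.7,0],0],[[-23.3,-21.7,0],0],[[-23.3,-21.7,0],0],[[-23.3,-21.7,0],0],[[-23.3,-21.7,0],0]])

```text
t: 1.4
position: [0.4228, 0.255, 0.2311]
ee_rot: [-180.0, -0.0, 166.3]
wrist_force: [0.4, 0.6, 1.2]
opening: 0.0854
gripper_force: 0.0
```

Request:
arm_command(motion=[[[-23.3,-21.7,0],0],[[-23.3,-21.7,0],0],[[-23.3,-21.7,0],0],[[-23.3,-21.7,0],0],[[-23.3,-21.7,0],0]])

```text
t: 1.82
position: [0.5103, 0.1219, 0.2311]
ee_rot: [180.0, -0.0, 166.2]
wrist_force: [0.4, -0.9, 0.6]
opening: 0.0857
gripper_force: 0.0
```

Request:
arm_command(motion=[[[-23.3,-21.7,0],0],[[-23.3,-21.7,0],0],[[-23.3,-21.7,0],0],[[-23.3,-21.7,0],0],[[-23.3,-21.7,0],0]])

```text
t: 2.23
position: [0.5977, -0.0111, 0.2309]
ee_rot: [180.0, -0.0, 166.2]
wrist_force: [0.6, -0.9, -0.2]
opening: 0.0854
gripper_force: 0.0
```

```bash
python3 - <<'E'
from h import *
s=status.sense();print(s['t'],s['position'],s['ee_rot'],s['wrist_force'],s['opening'])
f=grab('wrist','w1');print(f['fx'],-np.array(f['R']).T@np.array(f['t']));print(np.round(f['R'],3))
E
```

```text
2.2333 [ 0.59768069 -0.01108505  0.23088875] [ 1.79998384e+02 -4.15219538e-02  1.66248171e+02] [ 0.61900967 -0.90413751 -0.22818847] 0.08535709226091856
297.75662001565433 [0.52748238 0.00757763 0.37288379]
[[ 0.238  0.971  0.001]
 [ 0.932 -0.229  0.281]
 [ 0.274 -0.066 -0.96 ]]
```

View pics/w1.png

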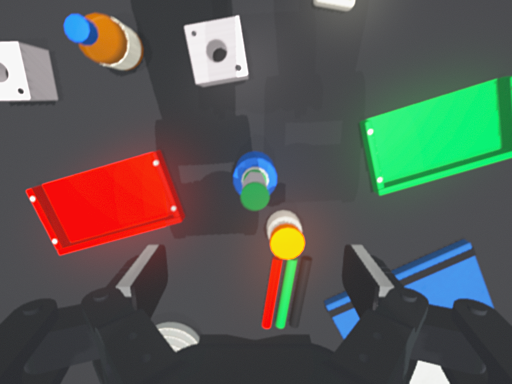

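The wrist view shows the gauge's dark green top at (255,196) in the blue stand at (255,175). The middle block's well is at (217,51), with the red bay to the left and the green to the right.

```bash
python3 - <<'E'
from h import *
f=grab('wrist');img=f['img'];hsv=cv2.cvtColor(img,cv2.COLOR_BGR2HSV)
g=(abs(hsv[...,0].astype(int)-65)<18)&(hsv[...,1]>90)
m=np.zeros(g.shape,np.uint8);m[160:225,225:285]=g[160:225,225:285]
cn=max(cv2.findContours(m,0,1)[0],key=cv2.contourArea);M=cv2.moments(cn);c=(M['m10']/M['m00'],M['m01']/M['m00'])
print('gtop',c,cv2.boundingRect(cn),M['m00'],ray(f,*c,.117),'exp',proj(f,[.597,-.011,.117]))
bl=(abs(hsv[...,0].astype(int)-108)<12)&(hsv[...,1]>120)
m=np.zeros(g.shape,np.uint8);m[140:220,220:290]=bl[140:220,220:290]
cn=cv2.convexHull(max(cv2.findContours(m,0,1)[0],key=cv2.contourArea))[:,0]
P=np.array([ray(f,*p.astype(float),.05)[:2] for p in cn],np.float32);print('stand',cv2.minEnclosingCircle(P),P.round(3).tolist())
cv2.imwrite('pics/c1.png',cv2.resize(img[140:225,205:305],None,fx=6,fy=6,interpolation=cv2.INTER_CUBIC))
E
```

```text
gtop (260.38713165720463, 190.7288456339551) (246, 177, 30, 28) 616.5 [ 0.60113601 -0.00925017  0.117     ] exp [257.3762766  186.83970801]
stand ((0.5976969599723816, -0.008264864794909954), 0.02716759964823723) [[0.5730000138282776, 0.0020000000949949026], [0.574999988079071, 0.006000000052154064], [0.5789999961853027, 0.009999999776482582], [0.5809999704360962, 0.010999999940395355], [0.5860000252723694, 0.013000000268220901], [0.5879999995231628, 0.014000000432133675], [0.597000002861023, 0.014999999664723873], [0.6039999723434448, 0.01600000075995922], [0.6079999804496765, 0.014999999664723873], [0.6129999756813049, 0.013000000268220901], [0.6159999966621399, 0.010999999940395355], [0.6179999709129333, 0.008999999612569809], [0.6209999918937683, 0.004999999888241291], [0.6150000095367432, -0.028999999165534973], [0.6079999804496765, -0.032999999821186066], [0.6050000190734863, -0.03400000184774399], [0.5989999771118164, -0.03400000184774399], [0.5910000205039978, -0.03200000151991844], [0.5789999961853027, -0.024000000208616257], [0.5770000219345093, -0.023000000044703484], [0.5730000138282776, -0.01899999938905239], [0.5730000138282776, -0.017000000923871994], [0.5709999799728394, -0.013000000268220901], [0.5709999799728394, -0.010999999940395355], [0.5709999799728394, -0.007000000216066837]]
```

View pics/c1.png

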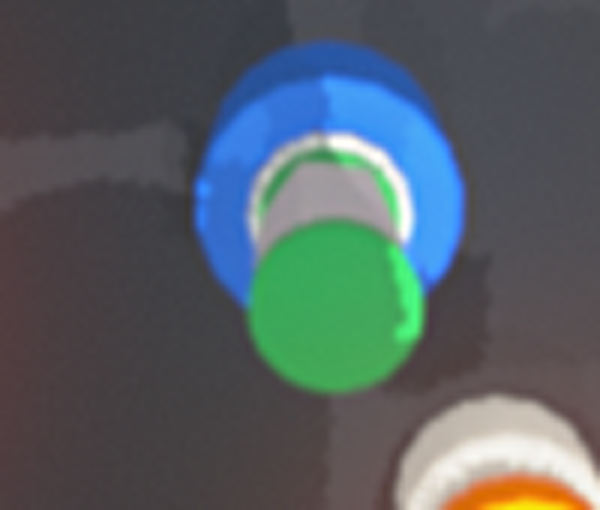

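The crop shows the grey handle with a flat seeming to face the camera, between white collar ring and green cap. Checking the hexagon's outline numerically.

```bash
python3 - <<'E'
from h import *
f=grab('wrist');img=f['img'];hsv=cv2.cvtColor(img,cv2.COLOR_BGR2HSV)
print(f['t'])
for y in range(158,182):
  print(y,' '.join('%3d/%3d'%(hsv[y,x,1],hsv[y,x,2]) for x in range(245,277)) if y<0 else ''.join('G' if (hsv[y,x,1]>100 and abs(int(hsv[y,x,0])-65)<20) else 'B' if hsv[y,x,1]>100 else 'w' if hsv[y,x,2]>195 else '.' for x in range(236,286)))
print(hsv[172,246:277,2],hsv[168,246:277,2])
E
```

```text
[-0.13362984 -0.59591746  0.21300212]
158 ....BBBBBBBBBBBBBBBBBBBBBBBBBBBBBBBBBBB...........
159 ....BBBBBBBBBBBBBBBBBBBBBBBBBBBBBBBBBBB...........
160 ...BBBBBBBBBBBBBBBBBBBBBBBBBBBBBBBBBBBBB..........
161 ...BBBBBBBBBBBBBBBBBBBBBBBBBBBBBBBBBBBBB..........
162 ..BBBBBBBBBBBBBBBBBBBBBBBBBBBBBBBBBBBBBB..........
163 ..BBBBBBBBBBBBBBBBBBBBBBBBBBBBBBBBBBBBBBB.........
164 ..BBBBBBBBBBBBBBBBBB.BBBBBBBBBBBBBBBBBBBB.........
165 .BBBBBBBBBBBBBBB.......wwwwBBBBBBBBBBBBBBB........
166 .BBBBBBBBBBBBBB........wwwwwwBBBBBBBBBBBBB........
167 .BBBBBBBBBBBB...........wwwwwwwBBBBBBBBBBB........
168 BBBBBBBBBBBB......GGGGGGGGwwwwwwBBBBBBBBBBB.......
169 BBBBBBBBBBB............GGGGGwwwwBBBBBBBBBBB.......
170 BBBBBBBBBB....G..............wwwwBBBBBBBBBBB......
171 BBBBBBBBBB...GG..............GwwwwBBBBBBBBBB......
172 BBBBBBBBB...GG................GwwwBBBBBBBBBB......
173 BBBBBBBBB...G.................GGwwwBBBBBBBBB......
174 BBBBBBBBB..GG.................GGwwwBBBBBBBBB......
175 BBBBBBBB...G...................GGwwBBBBBBBBB......
176 BBBBBBBB.w.....................GGwwBBBBBBBBB......
177 BBBBBBBB........................GwwwBBBBBBBB......
178 BBBBBBBB........................GwwwBBBBBBBB......
179 BBBBBBBB........................wwwwBBBBBBBB......
180 BBBBBBBB.........GGGGGGGGGG......wwBBBBBBBBB......
181 BBBBBBBB.......GGGGGGGGGGGGGG....wwBBBBBBBBB......
[190 166 144 143 147 151 159 160 159 159 160 160 160 160 159 159 162 172
 174 195 213 223 249 243 245 247 247 247 247 247 247] [196 180 176 173 172 159 147 144 142 141 141 141 138 142 165 197 212 226
 242 251 241 237 244 247 247 247 247 247 247 248 252]
```

Request:
arm_command(motion=[[[-2.7,1.7,15],0],[[0,0,25],0],[[0,0,25],0],[[0,0,25],0],[[0,0,20],0]])

```text
t: 2.8
position: [0.5986, -0.0071, 0.1191]
ee_rot: [180.0, -0.2, 166.3]
wrist_force: [0.2, 0.1, 0.1]
opening: 0.0857
gripper_force: 0.0
```

Request:
arm_command(motion=[[[0,0,20],0],[[0,0,16],0],[[0,0,12],0],[[0,0,6],0],[[0,0,0],0]])

```text
t: 3.22
position: [0.599, -0.0078, 0.0658]
ee_rot: [-180.0, -0.2, 166.3]
wrist_force: [-0.3, -0.2, -0.1]
opening: 0.0854
gripper_force: 0.0
```

Request:
arm_command(motion=[[[0,0,0],0],[[0,0,0],0],[[0,0,0],0],[[0,0,0],0],[[0,0,0],0]], grip=1, squeeze=110)

```text
t: 3.63
position: [0.6008, -0.0089, 0.0682]
ee_rot: [-180.0, 0.1, 166.3]
wrist_force: [-1.0, -1.0, 0.4]
opening: 0.0257
gripper_force: 0.7
```

Request:
arm_command(motion=[[[0,0,0],0],[[0,0,0],0],[[0,0,0],0],[[0,0,0],0],[[0,0,0],0]])

```text
t: 4.05
position: [0.6011, -0.0089, 0.0685]
ee_rot: [-180.0, 0.1, 166.3]
wrist_force: [-0.9, -0.9, 5.1]
opening: 0.0222
gripper_force: 107.5
```

Request:
arm_command(motion=[[[0,0,-8],0],[[0,0,-15],0],[[0,0,-18],0],[[0,0,-17],0],[[0,0,-8],0]])

```text
t: 4.47
position: [0.6009, -0.0087, 0.1351]
ee_rot: [180.0, 0.1, 166.3]
wrist_force: [-0.8, 0.4, 0.1]
opening: 0.0223
gripper_force: 108.1
```

Request:
arm_command(motion=[[[0,0,0],-0.12],[[0,0,0],-0.12],[[25,-2,0],0],[[30,-2,0],0],[[25,-1,0],0]])

```text
t: 4.88
position: [0.5181, -0.0134, 0.1319]
ee_rot: [180.0, -0.2, -180.0]
wrist_force: [0.4, -0.3, -2.5]
opening: 0.0223
gripper_force: 108.2
```

Request:
arm_command(motion=[[[0,0,0],0],[[0,0,0],0]])

```text
t: 5.05
position: [0.5187, -0.0133, 0.1323]
ee_rot: [180.0, -0.1, 180.0]
wrist_force: [1.3, 0.9, -1.5]
opening: 0.0222
gripper_force: 108.2
```

```bash
cat >> h.py <<'E'
def look(z=.046,save=None):
    s=status.sense();f=grab('wrist',save);img=f['img'];hsv=cv2.cvtColor(img,cv2.COLOR_BGR2HSV)
    print('t',round(s['t'],2),'tcp',s['position'].round(4) if hasattr(s['position'],'round') else s['position'],np.round(s['ee_rot'],2))
    m=((hsv[...,2]>150)&(hsv[...,1]<45)).astype(np.uint8)
    cs,h=cv2.findContours(m,cv2.RETR_CCOMP,cv2.CHAIN_APPROX_NONE)
    for i,c in enumerate(cs):
        A=cv2.contourArea(c)
        if h[0][i][3]>=0 and A>100:
            M=cv2.moments(c);u=(M['m10']/A,M['m01']/A)
            P=np.array([ray(f,*p.astype(float),z)[:2] for p in cs[h[0][i][3]][:,0]],np.float32)
            Q=np.array([ray(f,*p.astype(float),z)[:2] for p in c[:,0]],np.float32)
            print('hole px',np.round(u,1),A,'pt',ray(f,*u,z).round(4),'circ',np.round(cv2.minEnclosingCircle(Q)[0],4),round(cv2.minEnclosingCircle(Q)[1],4),'block',[np.round(q,4) for q in cv2.minAreaRect(P)])
    return f
E
python3 -c "
from h import *
look(save='w2')"
```

```text
t 5.05 tcp [ 0.5187 -0.0133  0.1323] [ 1.7997e+02 -9.0000e-02  1.7999e+02]
hole px [289.2 250.6] 168.5 pt [0.5628 0.0179 0.046 ] circ [0.5629 0.0183] 0.0154 block [array([0.5663, 0.0188]), array([0.0392, 0.0097]), np.float64(8.1602)]
hole px [249.4 129.2] 399.0 pt [ 0.4623 -0.0152  0.046 ] circ [ 0.4625 -0.0152] 0.0089 block [array([ 0.4646, -0.0155]), array([0.0548, 0.0548]), np.float64(85.5494)]
```

View pics/w2.png

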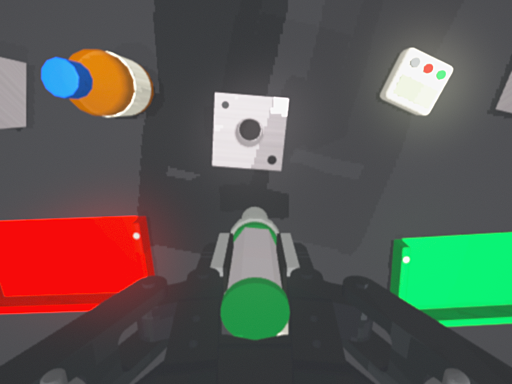

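Request:
arm_command(motion=[[[14,-1,0],0],[[20,-1,0],0],[[15,0,0],0],[[5.5,0,0],0],[[0,0,0],0]])

```text
t: 5.52
position: [0.4659, -0.0157, 0.1334]
ee_rot: [180.0, 0.0, -180.0]
wrist_force: [-0.4, -0.2, -1.3]
opening: 0.0222
gripper_force: 108.2
```

Request:
arm_command(motion=[[[0,0,6],0],[[0,0,10],0],[[0,0,8],0],[[0,0,5],0],[[0,0,0],0]])

```text
t: 5.93
position: [0.4647, -0.0153, 0.102]
ee_rot: [179.9, -0.2, -180.0]
wrist_force: [-0.5, -1.0, -2.5]
opening: 0.0224
gripper_force: 108.1
```

Request:
arm_command(motion=[[[0.5,0,3],0],[[0,0,3],0],[[0,0,3],0],[[0,0,3],0],[[0,0,2],0]])

```text
t: 6.35
position: [0.4648, -0.0161, 0.0901]
ee_rot: [-179.9, -0.1, -180.0]
wrist_force: [-2.4, -1.6, -0.6]
opening: 0.0224
gripper_force: 108.4
```

Request:
arm_command(motion=[[[0,0,2],0],[[0,0,2],0],[[0,0,2],0],[[0,0,2],0],[[0,0,0],0]])

```text
t: 6.77
position: [0.4651, -0.0157, 0.0818]
ee_rot: [180.0, -0.0, 180.0]
wrist_force: [-2.1, -2.0, -1.8]
opening: 0.0222
gripper_force: 108.3
```

Request:
arm_command(motion=[[[0,0,2],0],[[0,0,2],0],[[0,0,2],0],[[0,0,1],0],[[0,0,0],0]])

```text
t: 7.18
position: [0.4653, -0.0156, 0.0749]
ee_rot: [180.0, 0.0, 180.0]
wrist_force: [-1.2, -2.2, -2.0]
opening: 0.0224
gripper_force: 108.3
```

Request:
arm_command(motion=[[[0,0,2],0],[[0,0,2],0],[[0,0,2],0],[[0,0,1],0],[[0,0,0],0]])

```text
t: 7.6
position: [0.4653, -0.0156, 0.068]
ee_rot: [180.0, 0.0, 180.0]
wrist_force: [-0.7, -2.4, -1.8]
opening: 0.0226
gripper_force: 108.3
```

Request:
arm_command(motion=[[[0,0,1],0],[[0,0,1],0],[[0,0,1],0],[[0,0,0],0]])

```text
t: 7.93
position: [0.4653, -0.0156, 0.0652]
ee_rot: [180.0, 0.0, -180.0]
wrist_force: [-0.3, -2.5, -2.0]
opening: 0.0222
gripper_force: 108.3
```

Request:
arm_command(motion=[[[0,0,1],0],[[0,0,1],0],[[0,0,0],0]])

```text
t: 8.18
position: [0.4656, -0.0157, 0.0645]
ee_rot: [180.0, -0.0, -180.0]
wrist_force: [-4.4, -1.2, 7.4]
opening: 0.0223
gripper_force: 109.3
```

Request:
arm_command(motion=[[[0,0,-2],0],[[0,0,-2],0],[[-2,3,0],0],[[-4,6,0],0],[[-6,10,0],0]])

```text
t: 8.6
position: [0.4775, 0.0033, 0.0673]
ee_rot: [-180.0, 0.0, 180.0]
wrist_force: [-1.0, -1.7, -1.9]
opening: 0.0226
gripper_force: 108.3
```

Request:
arm_command(motion=[[[-7,12,0],0],[[-7,12,0],0],[[-7,12,0],0],[[-6,12,0],0],[[-4,12,0],0]])

```text
t: 9.02
position: [0.5092, 0.0647, 0.0672]
ee_rot: [180.0, 0.0, -180.0]
wrist_force: [-0.5, -2.6, 0.7]
opening: 0.0221
gripper_force: 108.2
```

Request:
arm_command(motion=[[[-2,12,0],0],[[-1,12,0],0],[[0,12,0],0],[[0,12,0],0],[[0,12,0],0]])

```text
t: 9.43
position: [0.511, 0.1245, 0.0673]
ee_rot: [-180.0, -0.0, -180.0]
wrist_force: [0.4, -2.3, -1.8]
opening: 0.0225
gripper_force: 108.2
```

Request:
arm_command(motion=[[[0,12,0],0],[[0,12,0],0],[[0,10,0],0],[[0,6,0],0],[[0,3,0],0]])

```text
t: 9.85
position: [0.5111, 0.1673, 0.0673]
ee_rot: [-180.0, -0.0, -179.9]
wrist_force: [0.5, -2.5, -0.3]
opening: 0.0227
gripper_force: 108.3
```

```bash
python3 - <<'E'
from h import *
f=look(save='w3');img=f['img'];hsv=cv2.cvtColor(img,cv2.COLOR_BGR2HSV)
b=grab('top','top2')
m=((hsv[...,2]>220)&(hsv[...,1]<60)).astype(np.uint8)
n,l,s,c=cv2.connectedComponentsWithStats(m)
for i in range(1,n):
    if 3<s[i,4]<200: print(c[i].round(1),s[i,4],ray(f,*c[i],.02).round(4))
E
```

```text
t 9.85 tcp [0.5111 0.1673 0.0673] [-1.7999e+02 -1.0000e-02 -1.7992e+02]
hole px [172.7  97.3] 1222.5 pt [0.4339 0.1264 0.046 ] circ [0.4334 0.1273] 0.0152 block [array([0.4285, 0.1306]), array([0.0349, 0.0346]), np.float64(67.3869)]
hole px [202.8  76.1] 172.0 pt [0.4236 0.1426 0.046 ] circ [0.4219 0.14  ] 0.0022 block [array([0.4285, 0.1306]), array([0.0349, 0.0346]), np.float64(67.3869)]
hole px [183.8  67.6] 196.0 pt [0.4196 0.1331 0.046 ] circ [0.42  0.133] 0.0041 block [array([0.4285, 0.1306]), array([0.0349, 0.0346]), np.float64(67.3869)]
hole px [164.7  59.1] 174.5 pt [0.4156 0.1238 0.046 ] circ [0.4158 0.1237] 0.004 block [array([0.4285, 0.1306]), array([0.0349, 0.0346]), np.float64(67.3869)]
hole px [402.9 128. ] 152.5 pt [0.4495 0.2487 0.046 ] circ [0.4497 0.2485] 0.004 block [array([0.4269, 0.234 ]), array([0.0545, 0.0543]), np.float64(77.7886)]
hole px [379.9  82.6] 1356.0 pt [0.4266 0.2336 0.046 ] circ [0.4267 0.2337] 0.0109 block [array([0.4269, 0.234 ]), array([0.0545, 0.0543]), np.float64(77.7886)]
hole px [356.8  34.5] 108.5 pt [0.4043 0.2195 0.046 ] circ [0.4044 0.2196] 0.003 block [array([0.4269, 0.234 ]), array([0.0545, 0.0543]), np.float64(77.7886)]
[215.6  73.2] 107 [0.4196 0.1461 0.02  ]
[159.2 108.2] 4 [0.4395 0.111  0.02  ]
[167.4 111.7] 7 [0.4415 0.1158 0.02  ]
[174.4 114.7] 7 [0.4433 0.1199 0.02  ]
[182.2 118.2] 4 [0.4454 0.1246 0.02  ]
[191.7 122. ] 9 [0.4476 0.1303 0.02  ]
[426.3 299.3] 36 [0.575  0.2962 0.02  ]
```

View pics/w3.png

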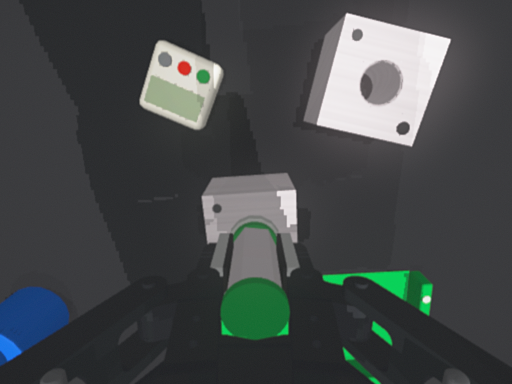

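Request:
arm_command(motion=[[[0,5,0],0],[[-3,8,0],0],[[-6,0,0],0],[[-10,0,0],0],[[-12,0,0],0]])

```text
t: 10.37
position: [0.5417, 0.1799, 0.0667]
ee_rot: [180.0, -0.2, -180.0]
wrist_force: [-3.1, -0.7, -2.7]
opening: 0.0224
gripper_force: 108.2
```

Request:
arm_command(motion=[[[-12,0,0],0],[[-12,0,0],0],[[-12,0,0],0],[[-11,0,0],0],[[-9,0,0],0]])

```text
t: 10.78
position: [0.5992, 0.1795, 0.0668]
ee_rot: [180.0, -0.1, 180.0]
wrist_force: [-3.8, 0.3, 0.8]
opening: 0.0225
gripper_force: 108.3
```

Request:
arm_command(motion=[[[-7,0,0],0],[[-4,0,0],0],[[-2,0,0],0],[[0,0,0],0],[[0,0,0],0]])

```text
t: 11.2
position: [0.6115, 0.1794, 0.0673]
ee_rot: [180.0, 0.1, -180.0]
wrist_force: [-0.5, 0.5, -1.6]
opening: 0.0222
gripper_force: 108.2
```

```bash
python3 - <<'E'
from h import *
a=grab('top');print(status.sense()['position'])
for n,f in(('t',a),):
    cv2.imwrite('pics/chk1.png',cv2.resize(f['img'][120:280,110:300],None,fx=4,fy=3.7,interpolation=cv2.INTER_CUBIC))
E
```

```text
[0.6114826  0.1794006  0.06739107]
```

View pics/chk1.png

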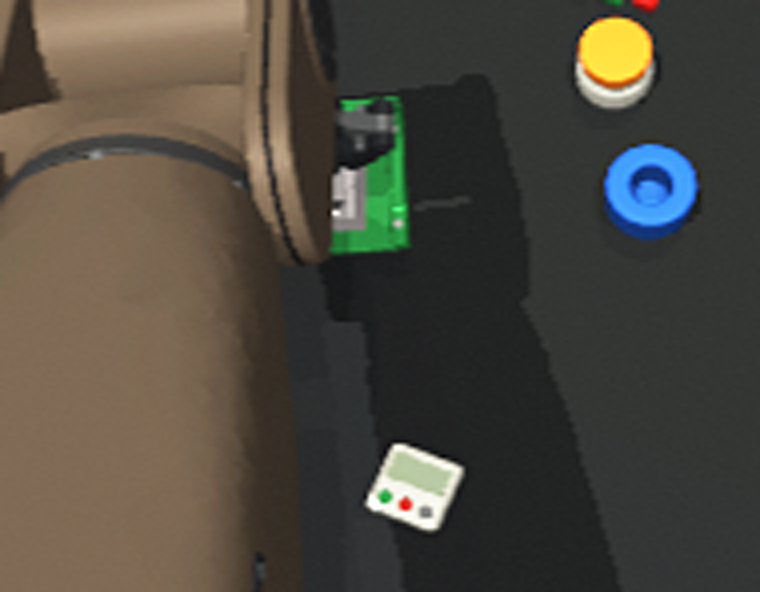

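The crop shows the block in the green bay, its near edge (row ≈230) inside the mouth (≈250). The empty stand is at (650,188).

Request:
arm_command(motion=[[[0,0,-4],0],[[0,0,-8],0],[[0,0,-12],0],[[0,0,-14],0],[[0,0,-14],0]])

```text
t: 11.67
position: [0.6119, 0.1795, 0.1217]
ee_rot: [180.0, 0.1, -180.0]
wrist_force: [0.0, 0.2, -1.1]
opening: 0.0227
gripper_force: 108.2
```

Request:
arm_command(motion=[[[0,0,-8],0],[[10,3,0],0],[[25,7,0],0],[[30,9,0],0],[[30,9,0],0]])

```text
t: 12.08
position: [0.5144, 0.2074, 0.1269]
ee_rot: [180.0, -0.1, 180.0]
wrist_force: [-0.4, 0.6, -0.9]
opening: 0.0222
gripper_force: 108.2
```

Request:
arm_command(motion=[[[30,9,0],0],[[28,8,0],0],[[18,5,0],0],[[10,3,0],0],[[3.5,1.3,0],0]])

```text
t: 12.5
position: [0.4246, 0.234, 0.1269]
ee_rot: [-180.0, -0.1, -179.9]
wrist_force: [1.0, 0.2, -0.8]
opening: 0.0223
gripper_force: 108.2
```

Request:
arm_command(motion=[[[0,0,0],0],[[0,0,0],0],[[0,0,0],0]])

```text
t: 12.75
position: [0.4279, 0.2334, 0.1277]
ee_rot: [180.0, 0.1, 180.0]
wrist_force: [-0.1, 0.2, -1.3]
opening: 0.0228
gripper_force: 108.2
```

```bash
python3 - <<'E'
from h import *
s=status.sense();print(s['t'],s['position'],s['ee_rot'],s['wrist_force'])
f=grab('wrist');hsv=cv2.cvtColor(f['img'],cv2.COLOR_BGR2HSV)
print(proj(f,[.4268,.2338,.046]))
E
```

```text
12.75 [0.42794225 0.2334344  0.12766173] [1.79991252e+02 6.29030466e-02 1.79966995e+02] [-0.0822249   0.22694367 -1.32531129]
[252.54700005 201.14162121]
```

Request:
arm_command(motion=[[[1,0.3,5],0],[[0,0,9],0],[[0,0,8],0],[[0,0,4],0],[[0,0,3],0]])

```text
t: 13.22
position: [0.425, 0.2336, 0.0967]
ee_rot: [-180.0, -0.1, 180.0]
wrist_force: [0.6, -0.4, -2.3]
opening: 0.0224
gripper_force: 108.2
```

Request:
arm_command(motion=[[[0,0,3],0],[[0,0,3],0],[[0,0,3],0],[[0,0,3],0],[[0,0,2],0]])

```text
t: 13.63
position: [0.4257, 0.2339, 0.0841]
ee_rot: [180.0, -0.0, -180.0]
wrist_force: [-0.6, 0.3, -2.0]
opening: 0.0226
gripper_force: 108.2
```

Request:
arm_command(motion=[[[0,0,2],0],[[0,0,1],0],[[0,0,0],0]])

```text
t: 13.88
position: [0.4256, 0.2339, 0.0811]
ee_rot: [-180.0, -0.0, -180.0]
wrist_force: [0.1, 0.1, -0.5]
opening: 0.0225
gripper_force: 108.2
```

Request:
arm_command(motion=[[[0,0,1],0],[[0,0,1],0],[[0,0,1],0],[[0,0,1],0],[[0,0,0],0]])

```text
t: 14.3
position: [0.4256, 0.2339, 0.0771]
ee_rot: [-180.0, -0.0, -180.0]
wrist_force: [0.1, 0.3, -0.6]
opening: 0.0225
gripper_force: 108.2
```

Request:
arm_command(motion=[[[0,0,2],0],[[0,0,2],0],[[0,0,1],0],[[0,0,0],0]])

```text
t: 14.63
position: [0.4255, 0.2338, 0.0719]
ee_rot: [-180.0, -0.0, -180.0]
wrist_force: [0.7, 0.4, -1.4]
opening: 0.0224
gripper_force: 108.2
```

Request:
arm_command(motion=[[[0,0,2],0],[[0,0,2],0],[[0,0,1],0],[[0,0,1],0],[[0,0,0],0]])

```text
t: 15.05
position: [0.4256, 0.2339, 0.066]
ee_rot: [-180.0, -0.0, -180.0]
wrist_force: [0.4, 0.1, -1.1]
opening: 0.0225
gripper_force: 108.2
```

Request:
arm_command(motion=[[[0,0,1],0],[[0,0,1],0],[[0,0,0],0]])

```text
t: 15.3
position: [0.4259, 0.234, 0.0645]
ee_rot: [180.0, 0.0, -180.0]
wrist_force: [-1.3, -1.4, 0.1]
opening: 0.0224
gripper_force: 108.4
```

Request:
arm_command(motion=[[[0,0,-2],0],[[0,0,-1.2],0],[[-3,0,0],0],[[-6,1,0],0],[[-10,1,0],0]])

```text
t: 15.72
position: [0.4438, 0.2359, 0.0669]
ee_rot: [-180.0, -0.2, -180.0]
wrist_force: [-1.3, 0.4, -2.4]
opening: 0.0225
gripper_force: 108.2
```

Request:
arm_command(motion=[[[-12,1.5,0],0],[[-12,1.5,0],0],[[-12,1.5,0],0],[[-12,1.5,0],0],[[-12,1.5,0],0]])

```text
t: 16.13
position: [0.5058, 0.2434, 0.0671]
ee_rot: [-180.0, -0.0, -180.0]
wrist_force: [-2.6, -0.4, -1.8]
opening: 0.0222
gripper_force: 108.2
```

Request:
arm_command(motion=[[[-12,1.5,0],0],[[-12,1.5,0],0],[[-12,1.5,0],0],[[-12,1.5,0],0],[[-12,1.5,0],0]])

```text
t: 16.55
position: [0.5658, 0.2509, 0.0669]
ee_rot: [-180.0, -0.1, 180.0]
wrist_force: [-2.8, -1.1, -0.6]
opening: 0.0222
gripper_force: 108.2
```

Request:
arm_command(motion=[[[-12,1,0],0],[[-12,0,0],0],[[-9,0,0],0],[[-6,0,0],0],[[-4,0,0],0]])

```text
t: 16.97
position: [0.6085, 0.2518, 0.0671]
ee_rot: [-180.0, -0.0, 180.0]
wrist_force: [-2.4, -0.1, -0.8]
opening: 0.0225
gripper_force: 108.2
```

Request:
arm_command(motion=[[[0,0,0],0],[[0,0,0],0],[[0,0,0],0]])

```text
t: 17.22
position: [0.608, 0.252, 0.0677]
ee_rot: [180.0, 0.1, -180.0]
wrist_force: [-1.1, -0.1, -2.1]
opening: 0.0223
gripper_force: 108.2
```

Request:
arm_command(motion=[[[0,0,-4],0],[[0,0,-8],0],[[0,0,-14],0],[[0,0,-16],0],[[0,0,-18],0]])

```text
t: 17.63
position: [0.6077, 0.252, 0.1292]
ee_rot: [180.0, 0.0, -180.0]
wrist_force: [0.0, -0.1, -1.5]
opening: 0.0222
gripper_force: 108.2
```

Request:
arm_command(motion=[[[4,-15,0],0],[[8,-30,0],0],[[8,-35,0],0],[[8,-35,0],0],[[8,-35,0],0]])

```text
t: 18.05
position: [0.5708, 0.1, 0.1279]
ee_rot: [-180.0, 0.0, -179.9]
wrist_force: [-0.1, 0.4, -0.9]
opening: 0.0225
gripper_force: 108.2
```

Request:
arm_command(motion=[[[8,-35,0],0],[[8,-35,0],0],[[8,-35,0],0],[[8,-35,0],0],[[8,-35,0],0]])

```text
t: 18.47
position: [0.5306, -0.0752, 0.1281]
ee_rot: [-180.0, 0.1, -180.0]
wrist_force: [0.1, 0.4, -1.6]
opening: 0.0224
gripper_force: 108.2
```

Request:
arm_command(motion=[[[8,-35,0],0],[[8,-35,0],0],[[8,-35,0],0],[[8,-30,0],0],[[8,-16,0],0]])

```text
t: 18.88
position: [0.4907, -0.2279, 0.1284]
ee_rot: [-179.9, 0.1, 179.9]
wrist_force: [-0.1, 0.2, -1.1]
opening: 0.0223
gripper_force: 108.2
```

Request:
arm_command(motion=[[[4,-8,0],0],[[0,0,0],0],[[0,0,0],0],[[0,0,0],0]])

```text
t: 19.22
position: [0.4879, -0.231, 0.1275]
ee_rot: [180.0, 0.0, -179.9]
wrist_force: [-0.3, 0.3, -1.3]
opening: 0.0223
gripper_force: 108.2
```

```bash
python3 - <<'E'
from h import *
look(save='w4')
b=grab('top','top3')
cv2.imwrite('pics/chk2.png',cv2.resize(b['img'][120:280,110:450],None,fx=2.3,fy=2.3,interpolation=cv2.INTER_CUBIC))
hsv=cv2.cvtColor(b['img'],cv2.COLOR_BGR2HSV)
bl=((abs(hsv[...,0].astype(int)-108)<12)&(hsv[...,1]>120)).astype(np.uint8)
m=np.zeros_like(bl);m[150:195,250:300]=bl[150:195,250:300]
cn=cv2.convexHull(max(cv2.findContours(m,0,1)[0],key=cv2.contourArea))[:,0]
P=np.array([ray(b,*p.astype(float),.05)[:2] for p in cn],np.float32);print(P.min(0),P.max(0))
E
```

```text
t 19.22 tcp [ 0.4879 -0.231   0.1275] [ 179.97    0.   -179.94]
hole px [243.1 126. ] 411.0 pt [ 0.4288 -0.2375  0.046 ] circ [ 0.429  -0.2374] 0.0088 block [array([ 0.4304, -0.2383]), array([0.0553, 0.0553]), np.float64(77.6111)]
[ 0.5696531  -0.03613488] [0.6256627  0.01447155]
```

View pics/chk2.png

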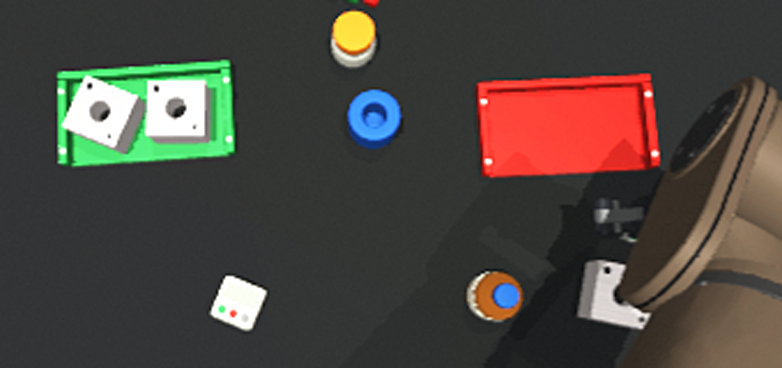

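Both sound blocks stand inside the green bay, at (103,112) and (177,110). The third block is by the gripper, and nothing else has moved.

Request:
arm_command(motion=[[[12,-2,0],0],[[20,-3,0],0],[[16,-2,0],0],[[7,0,0],0],[[3,0,0],0]])

```text
t: 19.73
position: [0.4288, -0.2385, 0.1273]
ee_rot: [180.0, -0.0, -180.0]
wrist_force: [0.4, -0.3, -1.8]
opening: 0.0226
gripper_force: 108.2
```

Request:
arm_command(motion=[[[0,0,0],0],[[0,0,5],0],[[0,0,8],0],[[0,0,6],0],[[0,0,3],0]])

```text
t: 20.15
position: [0.4295, -0.2384, 0.1038]
ee_rot: [179.9, -0.1, -180.0]
wrist_force: [-0.0, 0.9, -1.4]
opening: 0.0227
gripper_force: 108.2
```

Request:
arm_command(motion=[[[0,0,0],0],[[0,0,0],0]])

```text
t: 20.32
position: [0.4298, -0.2388, 0.1049]
ee_rot: [180.0, -0.1, -180.0]
wrist_force: [0.3, -0.3, -0.4]
opening: 0.0226
gripper_force: 108.2
```

Request:
arm_command(motion=[[[0,0,3],0],[[0,0,4],0],[[0,0,4],0],[[0,0,4],0],[[0,0,3],0]])

```text
t: 20.73
position: [0.4296, -0.2389, 0.0869]
ee_rot: [180.0, -0.0, -180.0]
wrist_force: [-0.1, -0.5, -1.2]
opening: 0.0224
gripper_force: 108.2
```

Request:
arm_command(motion=[[[0,0,2],0],[[0,0,2],0],[[0,0,1],0],[[0,0,0],0]])

```text
t: 21.07
position: [0.4297, -0.239, 0.0823]
ee_rot: [180.0, -0.0, -180.0]
wrist_force: [0.4, 0.2, -2.2]
opening: 0.0225
gripper_force: 108.2
```

Request:
arm_command(motion=[[[0,0,1],0],[[0,0,1],0],[[0,0,1],0],[[0,0,1],0],[[0,0,0],0]])

```text
t: 21.48
position: [0.43, -0.2391, 0.0786]
ee_rot: [-180.0, 0.0, -180.0]
wrist_force: [0.1, -0.0, -1.5]
opening: 0.0223
gripper_force: 108.5
```

Request:
arm_command(motion=[[[0,0,1],0],[[0,0,0.8],0],[[0,0,0],0]])

```text
t: 21.73
position: [0.4304, -0.2394, 0.0784]
ee_rot: [-180.0, 0.0, -180.0]
wrist_force: [-1.7, 2.1, 8.1]
opening: 0.0225
gripper_force: 109.1
```

The stump stops the gauge at exactly the 22 mm depth, so this block is blocked and goes to red.

Request:
arm_command(motion=[[[0,0,-2],0],[[0,0,-2.5],0],[[-3,0.5,0],0],[[-6,1,0],0],[[-10,2,0],0]])

```text
t: 22.15
position: [0.4482, -0.2352, 0.0806]
ee_rot: [179.9, -0.1, 180.0]
wrist_force: [-2.6, -0.1, -0.3]
opening: 0.0226
gripper_force: 108.2
```

Request:
arm_command(motion=[[[-12,2.5,0],0],[[-12,2.5,0],0],[[-12,2.5,0],0],[[-12,2.5,0],0],[[-12,2.5,0],0]])

```text
t: 22.57
position: [0.5103, -0.2224, 0.0809]
ee_rot: [180.0, -0.0, -180.0]
wrist_force: [-0.7, -0.9, -2.5]
opening: 0.0222
gripper_force: 108.2
```

Request:
arm_command(motion=[[[-12,2.5,0],0],[[-12,2.5,0],0],[[-12,2.5,0],0],[[-12,2.5,0],0],[[-12,2.5,0],0]])

```text
t: 22.98
position: [0.5701, -0.2101, 0.0811]
ee_rot: [180.0, -0.0, -180.0]
wrist_force: [-1.3, -0.0, -2.6]
opening: 0.0226
gripper_force: 108.2
```

Request:
arm_command(motion=[[[-11,2,0],0],[[-8,1,0],0],[[-5,0,0],0],[[-2,0,0],0],[[0,0,0],0]])

```text
t: 23.4
position: [0.5953, -0.2074, 0.0814]
ee_rot: [180.0, 0.0, -180.0]
wrist_force: [-1.2, -0.1, -0.6]
opening: 0.0221
gripper_force: 108.2
```

Request:
arm_command(motion=[[[0,0,0],0],[[0,0,0],0]])

```text
t: 23.57
position: [0.595, -0.2077, 0.0814]
ee_rot: [-180.0, 0.1, 180.0]
wrist_force: [0.4, 0.3, -1.5]
opening: 0.0221
gripper_force: 108.2
```

Request:
arm_command(motion=[[[0,0,-4],0],[[0,0,-8],0],[[0,0,-12],0],[[0,0,-14],0],[[0,0,-12],0]])

```text
t: 23.98
position: [0.5955, -0.208, 0.1339]
ee_rot: [-179.9, 0.1, -180.0]
wrist_force: [0.5, -0.8, -0.8]
opening: 0.0226
gripper_force: 108.2
```

Request:
arm_command(motion=[[[0,10,0],0],[[-1,25,0],0],[[-1,30,0],0],[[-1,30,0],0],[[-1,30,0],0]])

```text
t: 24.4
position: [0.5986, -0.0808, 0.1316]
ee_rot: [180.0, 0.0, 180.0]
wrist_force: [0.5, 0.6, -2.0]
opening: 0.0224
gripper_force: 108.2
```

Request:
arm_command(motion=[[[-1,30,0],0],[[-0.5,25,0],0],[[0,13,0],0],[[0,5.5,0],0],[[0,0,0],0]])

```text
t: 24.82
position: [0.6002, -0.008, 0.1314]
ee_rot: [-180.0, 0.0, -179.9]
wrist_force: [0.2, 0.3, -0.7]
opening: 0.0225
gripper_force: 108.2
```

Request:
arm_command(motion=[[[0,0,0],0],[[0,0,0],0],[[0,0,0],0]])

```text
t: 25.07
position: [0.6004, -0.0104, 0.1313]
ee_rot: [-180.0, 0.0, 179.9]
wrist_force: [0.3, 0.1, -1.4]
opening: 0.0225
gripper_force: 108.2
```

```bash
python3 - <<'E'
from h import *
s=status.sense();print(s['t'],s['position'])
f=grab('scene');cv2.imwrite('pics/sc2.png',cv2.resize(f['img'][130:310,110:360],None,fx=3,fy=3,interpolation=cv2.INTER_CUBIC))
p=s['position'];n=[p[0],p[1],p[2]-.0545]
for X in(n,[.601,-.009,.05]):print(((proj(f,X)-[110,130])*3).round())
E
```

```text
25.0667 [ 0.60042521 -0.01036452  0.13125879]
[495. 197.]
[496. 230.]
```

View pics/sc2.png

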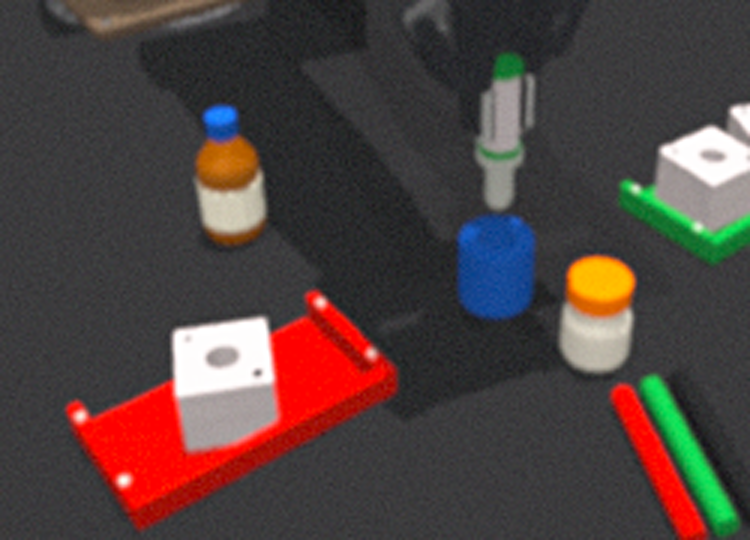

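The gauge hangs over the stand (nose at (498,205), rim centre (496,230)), and the blocked block sits in the red bay. Lowering.

Request:
arm_command(motion=[[[0,0.8,6],0],[[0,0,9],0],[[0,0,5],0],[[0,0,4],0],[[0,0,4],0]])

```text
t: 25.53
position: [0.5998, -0.0082, 0.102]
ee_rot: [180.0, -0.1, -180.0]
wrist_force: [0.2, -0.2, -1.3]
opening: 0.0228
gripper_force: 108.2
```

Request:
arm_command(motion=[[[0,0,4],0],[[0,0,5],0],[[0,0,5],0],[[0,0,5],0],[[0,0,4],0]])

```text
t: 25.95
position: [0.6006, -0.0086, 0.0799]
ee_rot: [-180.0, 0.0, -180.0]
wrist_force: [0.6, -1.0, -0.1]
opening: 0.0225
gripper_force: 108.4
```

Request:
arm_command(motion=[[[0,0,4],0],[[0,0,3],0],[[0,0,2],0],[[0,0,1],0],[[0,0,0],0]])

```text
t: 26.37
position: [0.6005, -0.0086, 0.0702]
ee_rot: [-180.0, 0.0, -180.0]
wrist_force: [1.1, -3.8, -1.1]
opening: 0.0222
gripper_force: 108.3
```

Request:
arm_command(motion=[[[0,0,1],0],[[0,0,1],0],[[0,0,0],0]])

```text
t: 26.62
position: [0.6007, -0.0086, 0.0686]
ee_rot: [-180.0, 0.0, -180.0]
wrist_force: [0.8, -3.7, 1.1]
opening: 0.0224
gripper_force: 108.6
```

Request:
arm_command(motion=[[[0,0,0],0],[[0,0,0],0],[[0,0,0],0],[[0,0,0],0],[[0,0,0],0]], grip=0, squeeze=20)

```text
t: 27.03
position: [0.6001, -0.0077, 0.068]
ee_rot: [180.0, -0.0, -180.0]
wrist_force: [-0.0, 0.5, 0.7]
opening: 0.081
gripper_force: 0.0
```

Request:
arm_command(motion=[[[0,0,0],0],[[0,0,0],0],[[0,0,0],0]])

```text
t: 27.28
position: [0.6003, -0.0081, 0.0682]
ee_rot: [180.0, -0.0, -180.0]
wrist_force: [0.4, -0.1, 0.4]
opening: 0.0854
gripper_force: 0.0
```

Request:
arm_command(motion=[[[0,0,-8],0],[[0,0,-15],0],[[0,0,-25],0],[[0,0,-25],0],[[0,0,-25],0]])

```text
t: 27.7
position: [0.6001, -0.0082, 0.1677]
ee_rot: [180.0, -0.0, -180.0]
wrist_force: [0.3, 0.5, -0.4]
opening: 0.0856
gripper_force: 0.0
```

Request:
arm_command(motion=[[[0,0,-25],0],[[0,0,-10],0],[[0,0,0],0],[[0,0,0],0],[[0,0,0],0]])

```text
t: 28.12
position: [0.5992, -0.0081, 0.1992]
ee_rot: [180.0, -0.2, -180.0]
wrist_force: [0.3, 0.6, 0.5]
opening: 0.0853
gripper_force: 0.0
```

```bash
python3 - <<'E'
from h import *
s=status.sense();print(s['t'],s['position'],s['wrist_force'])
f=grab('wrist');b=grab('scene')
cv2.imwrite('pics/fin.png',np.vstack([cv2.resize(f['img'],(400,300)),cv2.resize(b['img'],(400,300))]))
E
```

```text
28.1167 [ 0.59920686 -0.00805158  0.19918051] [0.33585799 0.60601007 0.53196234]
```

View pics/fin.png

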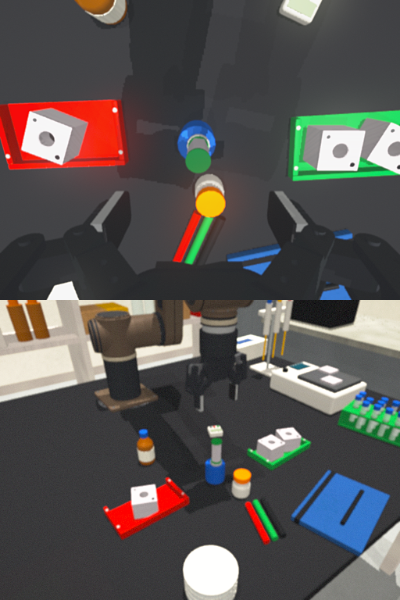

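The picture shows the gauge back in its stand at (197,158), one block in red, two in green and the bystanders in place. Handing in.

```bash
python3 -c "
from cell import r
print(r.sign_off())"
```

```text
the job is handed in; nothing more can be done
None
```

I handed the job in at about 28 s of the 72 s allowed. Two blocks took the gauge to its collar and are in the green bay, the third stopped at 22 mm and is in the red bay, and the gauge is back in its stand; no verdict came back.

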